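# Wind down the trainer's stabilizer leg

### The arm

A 6-joint arm with a two-finger parallel gripper is mounted at the origin on the work surface. World frame = base frame: x ahead of the robot, y to its left, z up, the work surface at z = 0. Lengths are in m, angles in degrees, forces in N, time in s.
With the tool pointing down it reaches from about 0.4 to 0.825 m from the base axis. Payload 7 kg.
Tool frame: the origin (TCP) lies at the very end of the fingers, on their centre line; the grasp point (between the pads) lies 19 mm behind it (ctrl.grip_point_offset is the distance from the TCP to the grasp point, in m); x points along the fingers, z is the direction in which the jaws open and shut, and the axes are right-handed (so a half turn about x gives the same grasp; the last joint's range is limited). The gripper opens to 88 mm and grips with 3 to 60 N. Pads are 19 mm wide; open, the fingers measure 130 mm over their backs; the gripper's body (78 mm by 193 mm) begins 47 mm behind the grasp point.
Start: joints at [16.507, 20.546, 0.682, 0, -70.136, -16.507], TCP at [0.675, -0, 0.227] pointing down, gripper open.
Joint ranges: [-176.03, 176.03], [-82.01, 121.73], [-58.28, 71.71], [-173.87, 95.51], [-174.79, -0.11], [-173.66, 173.66]. Speed limits (degrees/s): [136.94, 136.94, 172.46, 180, 180, 180].

### API

Orientations are given as [roll, pitch, yaw] about the fixed x, y, z axes, in that order (R = Rz(yaw) Ry(pitch) Rx(roll)).
In Python, from plant import get_obs, snapshot, calibration, close_job, ctrl gives the robot as it stands.
- The arm moves only by the tool move_arm, never from a script. Its argument "commands" is a list that holds one entry, the list of rows, each a list of 4 numbers: the shift along the tool's x, y, z in cm, then the turn about the tool's x in rad. In form: [[[dx, dy, dz, spin], ...]]. A call has 1 to 8 rows; each row shifts and turns the commanded pose from where the row before left it, along the tool's axes as they then stand; what a row does not reach is not made up. A row lasts 1/10 s, in which the tool goes at most 50 mm and 8.59 degrees, less where a joint would pass 70% of its speed; a pose out of reach is approached as far as the arm can. A call with a gripper value outside its range is refused whole. "jaw" is the finger opening in cm, from 0 to 8.76, set as the call begins (left out, the last holds). The fingers move at their own pace and stop on an object; the grip force is fixed at half the most. Time passes only in rows, so rows that do not move let the fingers close. It gives the time, the measured TCP pose, the force and the opening at its end, in the units of the state.
- get_obs(): the state, without advancing time (a new reading comes with each control period).
- snapshot(name): name is "scene" or "side" or "wrist"; returns (picture, depth): 384x512x3 uint8, red, green, blue; 384x512 float32, m along the optical axis (not along the pixel's ray), 0 where there is no reading.
- calibration(name): a dict with "mtx" (3x3 intrinsics, pixels), "T" (4x4, takes a point from camera to world coordinates); the wrist camera has in their place "tool_from_camera" (4x4, takes a point from camera to tool coordinates, whose origin is the TCP and whose axes are the tool frame's). Camera axes: x right, y up, looking along -z (the intrinsics and any distortion apply to the point x, -y, -z); pixel columns grow to the right and rows downward; lengths in m; the calibration is good to about 2 mm. A picture is of the moment at which its call begins: read the wrist's pose just before it. calibration takes no time and is no camera call.
- close_job(): hands the job in, once; it reports no verdict.
The state is a dict: "clock": time; "joint_pos": joint angles; "qvel": joint speeds; "tau": joint torques, N m; "tool_pos": TCP position; "orientation": TCP orientation; "force": force on the tool from outside, world axes, zero at the start; "moment": the same for the moment, N m; "opening": finger opening in m.
Only numpy, scipy, OpenCV 4.12 (cv2) and the standard library are available. Lean on these libraries where they do the work, as an engineer would, in place of code of your own. Each camera call takes 0.05 s, during which the arm holds its last target. There are 200 camera calls.

### The job

The electronics trainer on the bench has a hand-cranked stabilizer leg at each side. Wind the leg with the red crank knob down (clockwise from above) until its foot stands firmly on the bench and the crank has clearly stiffened, then stop there without forcing it further, and let go. Leave the blue-knobbed leg, the meter and the screwdriver alone.

Things in the scene. Friction and masses are not known exactly. Their poses are not given: they have to be found in the camera images.
- jack_red: The leg to wind down: upright grey gearbox cylinder, 66 mm across, top 165 mm above the bench, fixed in a bracket at the trainer's left or right side. Origin at bench height on the vertical axis of crank and leg; any yaw. On top a flat steel crank arm turns about this axis (18 mm wide, top at 184 mm) and carries the upright red knob.
- knob_red (a point): Grip point on the red crank knob: on the knob's axis, 217 mm above the bench. The knob is an upright cylinder, 24 mm across, from 187 to 237 mm above the bench, 50 mm from the crank's axis; it spins freely on its pin, so a gripper can keep its orientation all round the circle. x axis = along the arm, outwards; z up.
- crank_red (a joint): Red crank's angle (rad), growing clockwise from above, which lowers the foot 3.18 mm per rad (20 mm per turn). The foot is 24 mm up at 0, touches at 7.54; starts at 1.3 to 5.0. The knob takes about 2.4 N while free; past touching 6 N more per rad. A quarter turn past touching is firm, half a turn too much. Let go when loaded, it springs back to about 0.45 rad past touching and stays.
- foot_red: The red leg's foot: an orange disc, 64 mm across, 9 mm thick, under the jack, on a stiff rubber spring (30 N per mm). Origin at the centre of its underside, which starts 8 to 20 mm above the bench.
- knob_blue (a point): Grip point of the other leg's crank knob, blue and otherwise alike, at the trainer's other side; that foot already stands on the bench. To be left alone.
- meter: Bystander: a loose yellow hand-held meter with black face, 75 x 130 x 32 mm, lying in front of the trainer. Origin at the centre of its underside.
- screwdriver: Bystander: a loose screwdriver with green handle, 170 mm long, lying in front of the trainer. The trainer itself is a fixed black case with a blue panel, 280 x 340 mm, 122 mm high (its small knobs to 136 mm), between the two legs.

How it is judged (in metres and radians):
At the end, for the whole second after the job is handed in: The red leg's foot presses on the bench with more than 12 N (about 0.15 rad of crank past first touch) with its underside within 3 mm of the bench, and its crank is at rest (contact force between foot_red and anything else above 12 N and height (world z) of foot_red below 0.003 m and velocity of joint crank_red between -0.1 and 0.1 rad/s).
It fails at once if the red leg is over-cranked: its foot presses on the bench with more than 300 N (about half a turn past first touch) (contact force between foot_red and anything else above 300 N).
It fails at once if the blue crank's knob is moved by more than 15 mm (distance of knob_blue from where it was at the start of the episode above 0.015 m).
It fails at once if the meter is moved by more than 20 mm (distance of meter from where it was at the start of the episode above 0.02 m).
It fails at once if the screwdriver is moved by more than 20 mm (distance of screwdriver from where it was at the start of the episode above 0.02 m).
It also fails if it takes over 51 s, if anything falls off the work surface, if the arm or the gripper's body presses on something with over 40 N, if the wrist force passes 120 N, or if a joint passes its speed limit or range.

## Working session

There is one attempt and no reset: what is moved stays moved. The work goes in short steps, Python scripts to look and compute and a tool call to move; the robot and the scene stay as the last step left them, time stands still between calls to the robot, and variables do not carry over. Pictures are saved under pics/ and viewed, about 8 in all and at most 12, crops included, and the job is handed in when it is done.

Besides the shell and the picture viewer there is one more tool, called after "Call:" as name(argument=value, ...) on one line, values as JSON. move_arm: Moves the arm, as the interface text tells. Its arguments: {"type":"object","properties":{"commands":{"type":"array"},"jaw":{"type":"number"}},"required":["commands"]}

```bash
mkdir -p pics; cat > h.py <<'E'
import numpy as np, cv2
from plant import get_obs, snapshot, calibration, close_job, ctrl
def world(name,uv,depth,T=None):
    c=calibration(name); K=np.array(c['mtx']); T=np.array(c['T']) if T is None else T
    uv=np.atleast_2d(uv).astype(float)
    x=(uv[:,0]-K[0,2])/K[0,0]*depth; y=-(uv[:,1]-K[1,2])/K[1,1]*depth
    return (T@np.c_[x,y,-depth*np.ones_like(x),np.ones_like(x)].T).T[:,:3]
def ray(name,uv,z):
    T=np.array(calibration(name)['T']); o=T[:3,3]; p=world(name,uv,np.ones(len(np.atleast_2d(uv))))
    d=p-o; return o+d*((z-o[2])/d[:,2])[:,None]
def masks(im):
    h=cv2.cvtColor(im,cv2.COLOR_RGB2HSV); H,S,V=cv2.split(h)
    return dict(red=((H<5)|(H>174))&(S>140)&(V>60), orange=(H>=7)&(H<20)&(S>140)&(V>60), blue=(H>100)&(H<130)&(S>120)&(V>60))
E
python3 - <<'E'
from h import *
print(get_obs())
for n in('scene','side'):
    im,d=snapshot(n); cv2.imwrite(f'pics/{n}0.png',im[:,:,::-1]); np.save(f'{n}0.npy',d)
    print(n,np.round(calibration(n)['T'],3).tolist())
    for k,m in masks(im).items():
        N,L,s,c=cv2.connectedComponentsWithStats(m.astype(np.uint8))
        for i in range(1,N):
            if s[i,4]>40:
                ok=(L==i)&(d>0); v,u=np.nonzero(ok); w=world(n,np.c_[u,v],d[ok]) 
                print(k,s[i],c[i].round(1),np.median(w,0).round(3),w.min(0).round(3),w.max(0).round(3))
a=np.hstack([cv2.imread('pics/scene0.png'),cv2.imread('pics/side0.png')])
cv2.imwrite('pics/both0.png',cv2.resize(a,(800,300),interpolation=cv2.INTER_AREA))
E
```

```text
{'clock': 0.0, 'joint_pos': array([ 1.65074266e+01,  2.05909967e+01,  6.33165747e-01, -1.87102103e-02,
       -7.01366888e+01, -1.65053389e+01]), 'qvel': array([ 0.04234633, -0.11461291, -0.01134238,  0.01664532, -0.09411149,
        0.07562974]), 'tau': array([-8.00930356e-04, -5.82726967e+01,  2.93058443e+01,  6.99745238e+00,
        6.93249181e-03, -2.06530804e-04]), 'tool_pos': array([ 6.74502710e-01, -3.22675982e-05,  2.25627463e-01]), 'orientation': array([   5.9653886 ,   89.90385711, -174.0388955 ]), 'force': array([ 0.11818578,  0.64884443, -0.43015253]), 'moment': array([ 0.01266754,  0.02159684, -0.06760919]), 'opening': 0.08759653354721074}
scene [[0.603, -0.575, 0.553, 1.094], [0.797, 0.433, -0.42, -0.426], [0.002, 0.695, 0.719, 0.931], [0.0, 0.0, 0.0, 1.0]]
red [170 198  13  23 226] [176.1 209. ] [ 0.486 -0.174  0.224] [ 0.466 -0.183  0.189] [ 0.492 -0.162  0.238]
orange [188 223   9  11  47] [192.2 227.8] [ 0.468 -0.14   0.121] [ 0.458 -0.145  0.117] [ 0.489 -0.127  0.124]
orange [167 272  27  21 271] [180.6 284.3] [ 0.526 -0.217  0.024] [ 0.49  -0.24   0.014] [ 0.543 
[... 14867 characters left out ...]
0.187 -0.312] [ 1.32   0.285 -0.285]
orange [484 230  28  35 337] [498.8 245.6] [ 1.316  0.126 -0.25 ] [ 1.311  0.063 -0.273] [ 1.322  0.186 -0.221]
orange [257 239  20  11 120] [265.3 243.8] [ 0.468 -0.138  0.122] [ 0.458 -0.145  0.11 ] [ 0.487 -0.122  0.124]
orange [278 302  39  31 597] [296.5 319.9] [ 0.5   -0.223  0.025] [ 0.48  -0.241 -0.002] [ 0.541 -0.183  0.041]
blue [235  91  10  22 183] [239.2 101.2] [0.496 0.291 0.217] [ 0.487  0.285 -0.116] [0.66  1.422 0.238]
blue [ 342  151   71   43 1423] [375.9 172.1] [0.876 0.217 0.013] [ 0.714 -0.027  0.   ] [0.957 0.363 0.124]
blue [ 431  241   75   51 2168] [464.3 263.6] [ 0.87  -0.153  0.026] [ 0.815 -0.202 -0.002] [ 0.92  -0.122  0.048]
```

View pics/both0.png

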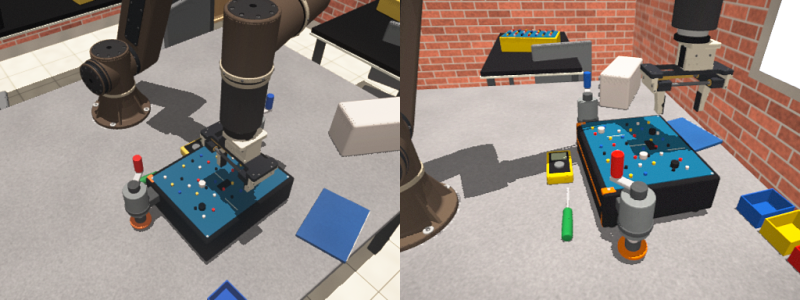

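```bash
cat >> h.py <<'E'
from scipy.optimize import least_squares
from scipy.spatial.transform import Rotation
def fit(P,r,c0):
    return least_squares(lambda c:np.hypot(P[:,0]-c[0],P[:,1]-c[1])-r,c0,loss='soft_l1',f_scale=.002).x
def cloud(n,d):
    v,u=np.nonzero(d>0); return world(n,np.c_[u,v],d[v,u]),v,u
E
python3 - <<'E'
from h import *
A={'knob':[],'box':[],'foot':[]}
for n in('scene','side'):
    im=cv2.imread(f'pics/{n}0.png')[:,:,::-1].copy(); d=np.load(f'{n}0.npy'); W,v,u=cloud(n,d); m=masks(im)
    near=np.hypot(W[:,0]-.51,W[:,1]+.21)<.09
    for k,s,r,c0 in(('knob',m['red'][v,u]&near&(W[:,2]>.19)&(W[:,2]<.233),.012,(.48,-.17)),
      ('box',near&(W[:,2]>.1)&(W[:,2]<.16)&(np.hypot(W[:,0]-.51,W[:,1]+.21)<.045)&(W[:,1]<-.2),.033,(.51,-.21)),
      ('foot',near&m['orange'][v,u]&(W[:,2]<.06),.032,(.51,-.21))):
        P=W[s]; A[k].append(P); print(n,k,len(P),fit(P,r,c0).round(4), 'z pct',np.percentile(P[:,2],[1,5,25,50,75,95,99]).round(4))
        if k=='foot':
            c=fit(P,r,c0); q=np.abs(np.hypot(*(P[:,:2]-c).T)-.032)<.004; print(' rim z',np.percentile(P[q,2],[2,10,50,90,98]).round(4))
for k,r in(('knob',.012),('box',.033),('foot',.032)):
    P=np.vstack(A[k]); print(k,fit(P,r,P.mean(0)[:2]).round(4))
o=get_obs(); print(Rotation.from_euler('xyz',o['orientation'],degrees=True).as_matrix().round(3),ctrl.grip_point_offset)
im=cv2.imread('pics/side0.png')[170:350,220:350]; cv2.imwrite('pics/side0c.png',cv2.resize(im,None,fx=3,fy=3))
E
```

```text
scene knob 143 [ 0.477  -0.1705] z pct [0.1916 0.1938 0.2021 0.2135 0.2236 0.2318 0.2324]
scene box 437 [ 0.51   -0.2082] z pct [0.1003 0.1016 0.1137 0.1294 0.145  0.1567 0.1596]
scene foot 271 [ 0.5045 -0.206 ] z pct [0.0156 0.0192 0.0222 0.0236 0.0249 0.0265 0.0275]
 rim z [0.0162 0.0209 0.0239 0.0262 0.0272]
side knob 373 [ 0.4782 -0.1703] z pct [0.1909 0.1929 0.2022 0.2124 0.2229 0.2309 0.2325]
side box 1386 [ 0.5112 -0.2079] z pct [0.1003 0.1012 0.1127 0.1291 0.1452 0.1568 0.1593]
side foot 610 [ 0.5127 -0.2024] z pct [0.0001 0.0189 0.0239 0.0248 0.0255 0.0266 0.044 ]
 rim z [0.0162 0.023  0.0249 0.0262 0.027 ]
knob [ 0.4778 -0.1702]
box [ 0.5108 -0.2078]
foot [ 0.5098 -0.2031]
[[-0.002 -0.    -1.   ]
 [-0.    -1.     0.   ]
 [-1.     0.     0.002]] 0.0188
```

View pics/side0c.png

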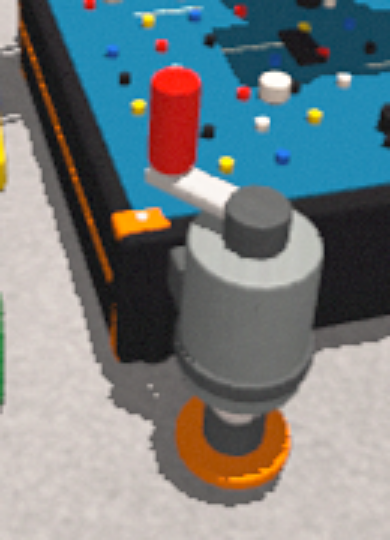

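Call:
move_arm(commands=[[[-4.5,0,0,0],[-0.5,2.4,2.8,0],[0,2.4,2.8,0],[0,2.4,2.8,0],[0,2.4,2.8,0],[0,2.4,2.8,0],[0,2.5,2.8,0],[0,2.5,2.9,0]]], jaw=7.0)

```text
clock: 0.9
tool_pos: [0.4765, -0.1708, 0.2763]
orientation: [-12.0, 90.0, 168.1]
force: [-0.4, 0.2, -0.5]
opening: 0.0701
```

Call:
move_arm(commands=[[[0,0,0,0],[0,0,0,0],[0,0,0,0]]])

```text
clock: 1.2
tool_pos: [0.4784, -0.1698, 0.2765]
orientation: [-83.1, 90.0, 96.9]
force: [0.4, 0.0, -0.1]
opening: 0.0703
```

```bash
python3 - <<'E'
from h import *
o=get_obs(); print(o['tool_pos'],o['force'],o['orientation'])
c=calibration('wrist'); R=Rotation.from_euler('xyz',o['orientation'],degrees=True).as_matrix()
T=np.eye(4);T[:3,:3]=R;T[:3,3]=o['tool_pos'];T=T@np.array(c['tool_from_camera'])
im,d=snapshot('wrist'); cv2.imwrite('pics/wrist1.png',im[:,:,::-1])
v,u=np.nonzero(d>0); W=world('wrist',np.c_[u,v],d[v,u],T); red=masks(im)['red'][v,u]&(W[:,2]>.18)&(W[:,2]<.26)
P=W[red]; print(len(P),np.median(P,0),P.min(0),P.max(0))
top=P[P[:,2]>.233]; 
if len(top): print('top',len(top),top.min(0),top.max(0),(top.min(0)+top.max(0))/2)
hub=np.hypot(W[:,0]-.511,W[:,1]+.208)<.012; print('hub z',np.percentile(W[hub,2],[10,50,90]) if hub.any() else None)
for n in('side',):
    D=np.load(f'{n}0.npy'); w,_,_=cloud(n,D); h=np.hypot(w[:,0]-.511,w[:,1]+.208)<.012; print('hub side',np.percentile(w[h,2],[50,90,99]))
E
```

```text
[ 0.47839578 -0.16975693  0.27645469] [ 0.43645043  0.00880559 -0.13366558] [-83.06520191  89.99435989  96.93674438]
1352 [ 0.4769357  -0.17610341  0.23646816] [ 0.46536201 -0.18273691  0.19068717] [ 0.48842954 -0.16010375  0.23892668]
top 910 [ 0.46555074 -0.18268561  0.23309492] [ 0.48823117 -0.16010375  0.23892668] [ 0.47689095 -0.17139468  0.2360108 ]
hub z [0.18645196 0.35951915 0.3664094 ]
hub side [0.18623299 0.18698966 0.18766459]
```

View pics/wrist1.png

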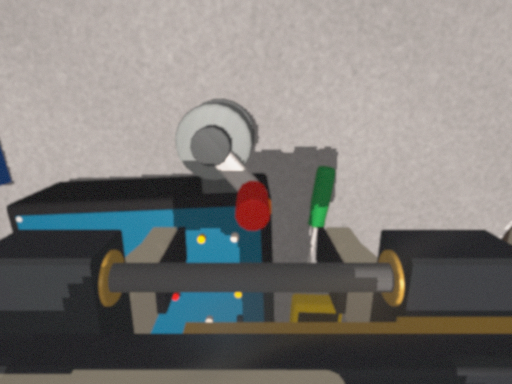

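Call:
move_arm(commands=[[[1.2,0.1,0.1,0],[2,0,0,0],[2,0,0,0],[2,0,0,0],[0,0,0,0]]])

```text
clock: 1.75
tool_pos: [0.4752, -0.1703, 0.2009]
orientation: [-6.7, 89.6, 173.3]
force: [-0.2, -1.2, 0.5]
opening: 0.0702
```

Call:
move_arm(commands=[[[0,0,0,0],[0,0,0,0],[0,0,0,0],[0,0,0,0],[0,0,0,0],[0,0,0,0]]], jaw=1.5)

```text
clock: 2.35
tool_pos: [0.477, -0.1711, 0.2048]
orientation: [179.2, 90.0, -0.8]
force: [-0.2, 0.2, 0.1]
opening: 0.0276
```

```bash
python3 - <<'E'
from h import *
c=np.array([.5108,-.2078]); p0=np.array([.477,-.1711]); a0=np.arctan2(*(p0-c)[::-1]); p=p0.copy()
for i in range(1,29):
    a=a0-.25*i; q=c+.05*np.array([np.cos(a),np.sin(a)]); s=np.round((q-p)*100,2); p=p+s/100
    print([0,-s[1],-s[0],0],p.round(4) if i%8==0 else '',end='\n' if i%4==0 else ',')
E
```

```text
[0, np.float64(-0.73), np.float64(-1.01), 0] ,[0, np.float64(-0.45), np.float64(-1.16), 0] ,[0, np.float64(-0.15), np.float64(-1.24), 0] ,[0, np.float64(0.16), np.float64(-1.23), 0] 
[0, np.float64(0.47), np.float64(-1.16), 0] ,[0, np.float64(0.73), np.float64(-1.01), 0] ,[0, np.float64(0.96), np.float64(-0.79), 0] ,[0, np.float64(1.13), np.float64(-0.53), 0] [ 0.5583 -0.1923]
[0, np.float64(1.22), np.float64(-0.24), 0] ,[0, np.float64(1.25), np.float64(0.08), 0] ,[0, np.float64(1.19), np.float64(0.38), 0] ,[0, np.float64(1.05), np.float64(0.66), 0] 
[0, np.float64(0.86), np.float64(0.9), 0] ,[0, np.float64(0.61), np.float64(1.09), 0] ,[0, np.float64(0.32), np.float64(1.2), 0] ,[0, np.float64(0.02), np.float64(1.25), 0] [ 0.5051 -0.2575]
[0, np.float64(-0.3), np.float64(1.21), 0] ,[0, np.float64(-0.58), np.float64(1.1), 0] ,[0, np.float64(-0.84), np.float64(0.92), 0] ,[0, np.float64(-1.05), np.float64(0.69), 0] 
[0, np.float64(-1.17), np.float64(0.4), 0] ,[0, np.float64(-1.25), np.float64(0.11), 0] ,[0, np.float64(-1.23), np.float64(-0.21), 0] ,[0, np.float64(-1.13), np.float64(-0.51), 0] [ 0.468 -0.182]
[0, np.float64(-0.98), np.float64(-0.77), 0] ,[0, np.float64(-0.76), np.float64(-0.99), 0] ,[0, np.float64(-0.49), np.float64(-1.15), 0] ,[0, np.float64(-0.19), np.float64(-1.23), 0]
```

Call:
move_arm(commands=[[[0,0,0,0],[0,0,0,0],[0,0,0,0]]])

```text
clock: 2.65
tool_pos: [0.4773, -0.1711, 0.2048]
orientation: [159.9, 90.0, -20.1]
force: [1.0, -0.6, 0.6]
opening: 0.0231
```

Gripped (23 mm opening). Wind the first 1 rad and check.

Call:
move_arm(commands=[[[0,-0.73,-1.01,0],[0,-0.45,-1.16,0],[0,-0.15,-1.24,0],[0,0.16,-1.23,0],[0,0,0,0]]])

```text
clock: 3.15
tool_pos: [0.525, -0.1603, 0.2047]
orientation: [77.8, 89.9, -102.2]
force: [0.8, -6.5, 0.9]
opening: 0.0233
```

Call:
move_arm(commands=[[[0,0.5,-1.16,0],[0,0.75,-1.01,0],[0,0.96,-0.79,0],[0,1.13,-0.53,0],[0,1.22,-0.24,0],[0,1.25,0.08,0],[0,0,0,0]]])

```text
clock: 3.85
tool_pos: [0.5597, -0.2186, 0.2047]
orientation: [6.7, 89.9, -173.4]
force: [-4.5, -1.2, 5.9]
opening: 0.0233
```

Call:
move_arm(commands=[[[0,1.19,0.38,0],[0,1.05,0.66,0],[0,0.86,0.9,0],[0,0.61,1.09,0],[0,0,0,0]]])

```text
clock: 4.35
tool_pos: [0.5296, -0.2548, 0.2048]
orientation: [-151.1, 90.0, 28.9]
force: [-1.8, -0.3, 2.5]
opening: 0.0232
```

```bash
cat > foot.py <<'E'
from h import *
o=get_obs(); print(o['tool_pos'].round(4),o['force'].round(1))
a=np.degrees(np.arctan2(o['tool_pos'][1]+.2078,o['tool_pos'][0]-.5108)); print('angle',a,'turned',np.radians((132.6-a)%360),'r',np.hypot(o['tool_pos'][1]+.2078,o['tool_pos'][0]-.5108))
for n in('scene','side'):
    im,d=snapshot(n); W,v,u=cloud(n,d); s=masks(im)['orange'][v,u]&(np.hypot(W[:,0]-.51,W[:,1]+.207)<.045)&(W[:,2]<.04)
    c0=np.load(f'{n}0.npy'); print(n,'foot z',s.sum(),np.percentile(W[s,2],[5,50,75,90]).round(4))
cv2.imwrite('pics/last.png',im[:,:,::-1])
E
python3 foot.py
```

```text
[ 0.5296 -0.2548  0.2048] [-1.8 -0.3  2.5]
angle -68.22660033542013 turned 3.5050854014398296 r 0.05059893250780619
scene foot z 295 [0.0083 0.0124 0.0137 0.0149]
side foot z 622 [0.0076 0.0137 0.0144 0.0151]
```

Call:
move_arm(commands=[[[0,0.32,1.2,0],[0,0.02,1.25,0],[0,-0.3,1.21,0],[0,0,0,0],[0,0,0,0]]])

```text
clock: 4.95
tool_pos: [0.4914, -0.2547, 0.2047]
orientation: [-7.5, 89.9, 172.5]
force: [-3.5, -0.4, 5.8]
opening: 0.0232
```

```bash
python3 foot.py
```

```text
[ 0.4914 -0.2547  0.2047] [-3.5 -0.4  5.8]
angle -112.51738683247298 turned 4.278105454111247 r 0.05074935524471861
scene foot z 295 [0.0055 0.01   0.0112 0.0122]
side foot z 614 [0.0049 0.0112 0.0119 0.0126]
```

```bash
python3 - <<'E'
import numpy as np
c=np.array([.5108,-.2078]); a0=np.radians(-112.5); p=c+.0503*np.array([np.cos(a0),np.sin(a0)])
for i in range(1,25):
    a=a0-.1*i; q=c+.0503*np.array([np.cos(a),np.sin(a)]); s=np.round((q-p)*100,2); p=p+s/100
    print([0,float(-s[1]),float(-s[0]),0],end=f'  #{4.278+.1*i:.2f} {p.round(4)}\n' if i%4==0 else ',')
E
```

```text
[0, -0.22, 0.45, 0],[0, -0.26, 0.43, 0],[0, -0.3, 0.41, 0],[0, -0.34, 0.37, 0]  #4.68 [ 0.475  -0.2431]
[0, -0.37, 0.33, 0],[0, -0.41, 0.3, 0],[0, -0.43, 0.25, 0],[0, -0.46, 0.21, 0]  #5.08 [ 0.4641 -0.2264]
[0, -0.48, 0.16, 0],[0, -0.49, 0.12, 0],[0, -0.49, 0.06, 0],[0, -0.51, 0.01, 0]  #5.48 [ 0.4606 -0.2067]
[0, -0.5, -0.03, 0],[0, -0.49, -0.09, 0],[0, -0.49, -0.13, 0],[0, -0.47, -0.19, 0]  #5.88 [ 0.465  -0.1872]
[0, -0.44, -0.22, 0],[0, -0.43, -0.28, 0],[0, -0.39, -0.31, 0],[0, -0.36, -0.35, 0]  #6.28 [ 0.4766 -0.171 ]
[0, -0.32, -0.39, 0],[0, -0.29, -0.41, 0],[0, -0.24, -0.44, 0],[0, -0.19, -0.47, 0]  #6.68 [ 0.4937 -0.1606]
```

Call:
move_arm(commands=[[[0,-0.22,0.45,0],[0,-0.26,0.43,0],[0,-0.3,0.41,0],[0,-0.34,0.37,0]]])

```text
clock: 5.45
tool_pos: [0.4756, -0.2441, 0.2047]
orientation: [45.8, 89.9, -134.2]
force: [-1.0, -4.8, 4.4]
opening: 0.0237
```

Call:
move_arm(commands=[[[0,-0.37,0.33,0],[0,-0.41,0.3,0]]])

```text
clock: 5.65
tool_pos: [0.4691, -0.2362, 0.2047]
orientation: [30.7, 89.9, -149.3]
force: [-1.7, -3.7, 5.6]
opening: 0.0233
```

Call:
move_arm(commands=[[[0,-0.43,0.25,0],[0,-0.46,0.21,0]]])

```text
clock: 5.85
tool_pos: [0.4643, -0.2272, 0.2047]
orientation: [24.4, 89.9, -155.6]
force: [-1.4, -3.6, 6.2]
opening: 0.0237
```

```bash
python3 foot.py
```

```text
[ 0.4643 -0.2272  0.2047] [-1.4 -3.6  6.2]
angle -157.31459484704033 turned 5.059964229666241 r 0.05038045838537929
scene foot z 298 [0.0031 0.0076 0.009  0.0102]
side foot z 601 [0.0026 0.0092 0.0099 0.0104]
```

Call:
move_arm(commands=[[[0,-0.48,0.16,0],[0,-0.49,0.12,0]]])

```text
clock: 6.15
tool_pos: [0.4615, -0.2177, 0.2047]
orientation: [25.4, 89.9, -154.6]
force: [-1.6, -5.2, 6.5]
opening: 0.0232
```

Call:
move_arm(commands=[[[0,-0.49,0.06,0],[0,-0.51,0.01,0]]])

```text
clock: 6.35
tool_pos: [0.4606, -0.2077, 0.2047]
orientation: [25.6, 89.9, -154.4]
force: [-2.7, -4.4, 5.6]
opening: 0.0235
```

Call:
move_arm(commands=[[[0,-0.5,-0.03,0],[0,-0.49,-0.09,0]]])

```text
clock: 6.55
tool_pos: [0.4617, -0.1978, 0.2047]
orientation: [25.0, 89.8, -155.0]
force: [-3.7, -6.3, 6.8]
opening: 0.023
```

```bash
python3 foot.py
```

```text
[ 0.4617 -0.1978  0.2047] [-3.7 -6.3  6.8]
angle 168.53996740350277 turned 5.655914542929025 r 0.05009734508396028
scene foot z 291 [0.0036 0.0076 0.0088 0.0099]
side foot z 570 [0.0028 0.0091 0.0097 0.0103]
```

Call:
move_arm(commands=[[[0,-0.49,-0.13,0],[0,-0.47,-0.19,0]]])

```text
clock: 6.85
tool_pos: [0.4647, -0.1885, 0.2046]
orientation: [24.7, 89.8, -155.3]
force: [-4.4, -6.5, 6.5]
opening: 0.0231
```

Call:
move_arm(commands=[[[0,-0.44,-0.22,0],[0,-0.43,-0.28,0]]])

```text
clock: 7.05
tool_pos: [0.4694, -0.1799, 0.2046]
orientation: [23.7, 89.8, -156.3]
force: [-4.8, -7.5, 7.3]
opening: 0.0234
```

Call:
move_arm(commands=[[[0,-0.39,-0.31,0],[0,-0.36,-0.35,0]]])

```text
clock: 7.25
tool_pos: [0.4756, -0.1725, 0.2046]
orientation: [21.0, 89.7, -159.0]
force: [-6.7, -7.5, 8.7]
opening: 0.0234
```

```bash
python3 foot.py
```

```text
[ 0.4756 -0.1725  0.2046] [-6.7 -7.5  8.7]
angle 134.91627412955881 turned 6.24275869724002 r 0.049866548251546565
scene foot z 287 [0.0038 0.0077 0.0088 0.0099]
side foot z 573 [0.0032 0.0092 0.0098 0.0105]
```

Call:
move_arm(commands=[[[0,-0.32,-0.39,0],[0,-0.2,-0.3,0],[0,0,0,0],[0,0,0,0]]])

```text
clock: 7.75
tool_pos: [0.4822, -0.1671, 0.2046]
orientation: [13.8, 89.7, -166.2]
force: [-6.7, -3.7, 10.1]
opening: 0.0235
```

```bash
python3 foot.py
```

```text
[ 0.4822 -0.1671  0.2046] [-6.7 -3.7 10.1]
angle 125.05438495173236 turned 0.13169582668030108 r 0.049721976197217875
scene foot z 290 [0.0041 0.0078 0.0089 0.0099]
side foot z 567 [0.0034 0.009  0.0097 0.0102]
```

Call:
move_arm(commands=[[[0,0.2,0.3,0],[0,0.32,0.39,0],[0,0.36,0.35,0],[0,0.39,0.31,0],[0,0.43,0.28,0],[0,0.44,0.22,0],[0,0.47,0.19,0],[0,0,0,0]]])

```text
clock: 8.65
tool_pos: [0.463, -0.193, 0.2047]
orientation: [10.5, 89.9, -169.5]
force: [-3.6, -3.5, 7.2]
opening: 0.0238
```

Call:
move_arm(commands=[[[0,0,0,0],[0,0,0,0],[0,0,0,0],[0,0,0,0],[0,0,0,0],[0,0,0,0]]], jaw=7.0)

```text
clock: 9.25
tool_pos: [0.4645, -0.1924, 0.2044]
orientation: [-27.6, 90.0, 152.4]
force: [0.7, 0.3, 1.6]
opening: 0.0658
```

```bash
python3 foot.py; python3 - <<'E'
import cv2;im=cv2.imread('pics/last.png')[120:350,180:380];cv2.imwrite('pics/rel.png',cv2.resize(im,None,fx=2.5,fy=2.5))
E
```

```text
[ 0.4645 -0.1924  0.2044] [0.7 0.3 1.6]
angle 161.60735888441596 turned 5.776911387338899 r 0.04882833526789915
scene foot z 291 [0.0031 0.0076 0.0089 0.01  ]
side foot z 573 [0.0031 0.0091 0.0099 0.0105]
```

View pics/rel.png

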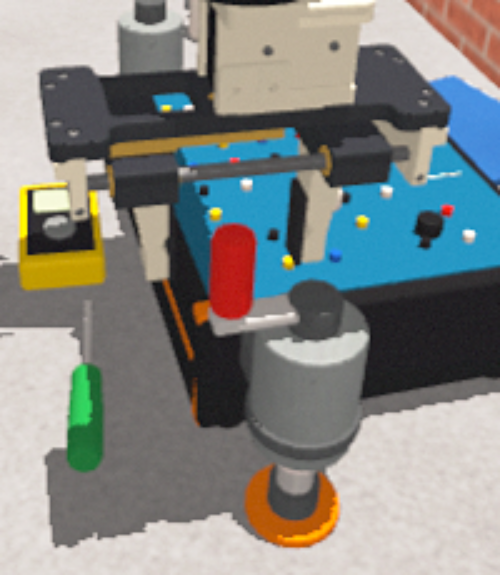

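The view shows the red knob (232,270) free between the open fingers, and the meter and screwdriver in place. Next I lift clear.

Call:
move_arm(commands=[[[-1.5,0,0,0],[-2.5,0,0,0],[-3,0,0,0],[-3,0,0,0],[-3,0,0,0],[0,0,0,0],[0,0,0,0],[0,0,0,0]]])

```text
clock: 10.15
tool_pos: [0.464, -0.1924, 0.3336]
orientation: [-18.5, 89.9, 161.5]
force: [-0.1, 0.3, -0.2]
opening: 0.0698
```

```bash
cat > k.py <<'E'
from h import *
for n in('scene','side'):
    im,d=snapshot(n); W,v,u=cloud(n,d); s=masks(im)['red'][v,u]&(np.hypot(W[:,0]-.51,W[:,1]+.208)<.08)&(W[:,2]>.19)&(W[:,2]<.233)
    k=fit(W[s],.012,W[s].mean(0)[:2]); a=np.degrees(np.arctan2(k[1]+.2078,k[0]-.5108)); print(n,k.round(4),a,'turned',np.radians((132.6-a)%360))
E
python3 k.py; python3 foot.py | tail -2
```

```text
scene [ 0.4599 -0.2102] -177.27544202429965 turned 5.408346734396832
side [ 0.4611 -0.2096] -177.92051166003495 turned 5.419605323445052
scene foot z 289 [0.0037 0.0078 0.0089 0.0096]
side foot z 595 [0.0033 0.009  0.0098 0.0104]
```

```bash
python3 k.py; python3 -c "from plant import close_job; print(close_job())"
```

```text
scene [ 0.46   -0.2101] -177.45217580508714 turned 5.4114313207710705
side [ 0.4612 -0.2096] -177.9497623189844 turned 5.420115843752098
the job is handed in; nothing more can be done
None
```

The red leg is wound down until its foot stands on the bench. The crank is released and at rest, and the job is handed in at about 10.5 s of the 51 s allowed.

- **Winding:** I turned the crank about 6.4 rad clockwise, roughly 1.4 rad past first touch. The tangential force rose from about 3.5 N to about 10 N on the way. I then eased it back in the grip to about 5.8 rad, opened the fingers and lifted clear.
- **Crank after release:** it sprang back to about 5.41 rad turned, roughly 0.35–0.45 rad past touch. Both cameras agreed, and a second look showed it had not moved. That should leave about 35–45 N on the foot, but I worked this out from the crank angle and did not measure it.
- **Foot:** it stopped dropping at first touch, with its top about 9–10 mm above the bench. With the foot 9 mm thick, the underside is on the bench within camera accuracy.
- **First touch:** my estimates ranged from 4.96 to 5.12 rad turned, depending on whether I used foot height, crank force or the springback.
- **Other objects:** the meter and screwdriver looked undisturbed in the view after release, but I did not measure their positions. The arm stayed well away from the blue-knobbed leg, which I did not check again.

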